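# Tip the chestnuts into the empty pan

### The arm

A 6-joint arm with a two-finger parallel gripper is mounted at the origin on the work surface. World frame = base frame: x ahead of the robot, y to its left, z up, the work surface at z = 0. Lengths are in m, angles in rad, forces in N, time in s.
With the tool pointing down it reaches from about 0.35 to 0.975 m from the base axis. Payload 17.4 kg.
Tool frame: the origin (TCP) lies on the centre line of the jaws, within the pads' length; the fingertips stand 22 mm ahead of it and the grasp point (between the pads) lies 3 mm ahead of it; z points along the fingers, y is the direction in which the jaws open and shut (so a half turn about z gives the same grasp; the last joint's range is limited). The gripper opens to 85 mm and grips with 20 to 120 N. Pads are 22 mm wide; open, the fingers measure 114 mm over their backs; the gripper's body (76 mm by 85 mm) begins 54 mm behind the grasp point. The pads swing forward as they close: fully open they stand 13 mm farther back than shut.
Start: joints at [1.144, 0.116, 1.442, -0, 1.584, -0.038], TCP at [0.256, 0.625, 0.253] pointing down, gripper open.
Joint ranges: [-2.83, 2.83], [-0.83, 2.19], [0.07, 2.5], [-1.14, 4.28], [0.01, 3], [-2.97, 2.97]. Speed limits (rad/s): [1.89, 1.89, 2.22, 3.14, 3.14, 3.14].

### API

Orientations are given as a unit quaternion [w, x, y, z].
In Python, from plant import arm, vision, workorder gives the robot as it stands. The module is installed in compiled form; this text tells all that it offers.
- The arm moves only by the tool arm_command, never from a script. Its argument "moves" is a list of rows, each a list of 3 entries, a list of its own where there are three numbers: the gripper command: -1 is shut, 1 is fully open, values between are in proportion, then the shift along the tool's x, y, z normalised to -1 to 1, where 1 is 0.15 m, then the turn about the tool's z normalised to -1 to 1, where 1 is 180 degrees. A call has 1 to 12 rows; each row is the pose to reach, as a shift and turn from the pose measured when the call began, along the tool's axes at that moment, turning the shorter way round; what a row does not reach only later rows make up. A row lasts 1/12 s, in which the tool goes at most 41.7 mm and 7.16 degrees, less where a joint would pass 70% of its speed; a pose out of reach is approached as far as the arm can. A call with a number of a shift or a turn outside -1 to 1 is refused whole. A call with a gripper value outside its range is refused whole. The fingers move at their own pace and stop on an object; the grip force is fixed at half the most. Time passes only in rows, so rows that repeat a pose let the fingers close. It gives the time, the measured TCP pose, the force and the opening at its end, in the units of the state.
- arm.read_state(): the state, without advancing time (a new reading comes with each control period).
- vision.grab_frame(name): name is "scene" or "top"; returns a dict with "pixels" (400x640x3 uint8, red, green, blue), "fovy" (degrees; the focal length in pixels is half the picture's height over the tangent of half this angle, whatever the lens; pixels are square), "cx", "cy" (the principal point, pixels), "R" (3x3) and "t" (3): a world point X has camera coordinates R X + t. Camera axes: x right, y down, z forward; pixel columns grow to the right and rows downward; lengths in m; the calibration is good to about 2 mm. A picture is of the moment at which its call begins. There is no depth.
- workorder.hand_in(): hands the job in, once; it reports no verdict.
The state is a dict: "time": time; "joint_positions": joint angles; "qd": joint speeds; "tau": joint torques, N m; "position": TCP position; "tcp_rot": TCP orientation; "ft_force": force on the tool from outside, world axes, zero at the start; "ft_torque": the same for the moment, N m; "grip_width": opening from 0.0 (shut) to 1.0 (fully open).
Only numpy, scipy, OpenCV 4.12 (cv2) and the standard library are available. Lean on these libraries where they do the work, as an engineer would, in place of code of your own. Each camera call takes 0.05 s, during which the arm holds its last target. There are 200 camera calls.

### The job

One of the two steel pans under the tipping trough already has its portion of chestnuts and the other is still empty. Tip the trough towards the empty pan by pressing down the blue pad at that end, so that all five chestnuts slide out into that pan, then let the trough come back level. Leave the other pan's portion as it is and do not shift the things standing around.

Things in the scene. Friction and masses are not known exactly. Their poses are not given: they have to be found in the camera images.
- stand: Steel stand of the tipping trough, base 190 x 130 mm, fixed to the table. Origin under its centre, on the table; x points away from the robot and is parallel to the trough's hinge, y points along the level trough to its left end. The hinge line runs along the stand's x, 165 mm above the origin.
- trough (a joint): Tilt of the trough, rad: 0 level, positive with its left (+y of the stand) end down, negative with its right end down; stops at -0.6 and 0.6. A spring brings it back level when let go (2 N m per rad: about 8 N on a pad at 0.5 rad). The chestnuts begin to slide at 0.24 to 0.36 rad and are out about a second after 0.5 rad is reached.
- trough_floor (a point): Middle of the trough's floor, top face, 5 mm above the hinge line. The trough is a steel channel 320 mm long (along the stand's y), 122 mm wide, with long walls whose rims are 30 mm above the hinge line, and open ends: what slides out of an end drops into the pan there.
- pad_left (a point): Middle of the top face of the left blue push pad: a flat tab 50 (x) x 56 (y) x 8 mm sticking out from the trough's long side nearest the robot, flush with its rim. In the stand's frame, trough level, it is at x -88, y +130, z 195 mm; it moves with the trough and drops 66 mm at 0.5 rad. Pressing it down tips the left end down.
- pad_right (a point): The same for the right blue push pad (stand's y -130 mm): pressing it down tips the right end down.
- pan_a: One of two like stainless pans, 162 (x) x 176 (y) x 65 mm high, 3 mm thick, fixed on the table below the two ends of the trough, about 205 mm from the stand along its y; which is left and which right varies. One of the two holds four chestnuts at the start, the other is empty. Origin under the centre of its floor.
- pan_b: One of two like stainless pans, 162 (x) x 176 (y) x 65 mm high, 3 mm thick, fixed on the table below the two ends of the trough, about 205 mm from the stand along its y; which is left and which right varies. One of the two holds four chestnuts at the start, the other is empty. Origin under the centre of its floor.
- nut1_centre (a point): Centre of peeled chestnut 1 of the five lying in the trough at the start: light brown, 31 mm across, 22 mm high, 10 to 21 g.
- nut2_centre (a point): Centre of peeled chestnut 2 of the five lying in the trough at the start: light brown, 31 mm across, 22 mm high, 10 to 21 g.
- nut3_centre (a point): Centre of peeled chestnut 3 of the five lying in the trough at the start: light brown, 31 mm across, 22 mm high, 10 to 21 g.
- nut4_centre (a point): Centre of peeled chestnut 4 of the five lying in the trough at the start: light brown, 31 mm across, 22 mm high, 10 to 21 g.
- nut5_centre (a point): Centre of peeled chestnut 5 of the five lying in the trough at the start: light brown, 31 mm across, 22 mm high, 10 to 21 g.
- ready1_centre (a point): Centre of chestnut 1 of the four that lie in one of the pans from the start; like the others.
- ready2_centre (a point): Centre of chestnut 2 of the four that lie in one of the pans from the start; like the others.
- ready3_centre (a point): Centre of chestnut 3 of the four that lie in one of the pans from the start; like the others.
- ready4_centre (a point): Centre of chestnut 4 of the four that lie in one of the pans from the start; like the others.
- sauce: Bystander: brown sauce bottle, 60 mm across, 190 mm high, left of the pans; origin under its centre.
- twine: Bystander: white ball of twine, 90 mm across, 74 mm high; origin under its centre.
- mug: Bystander: blue mug, 80 mm across, 90 mm high; origin under its centre.
- dish: Bystander: white dish, 84 mm across, 32 mm high, on the table between the trough and the robot; origin under its centre.
- spoon: Bystander: steel spoon 200 mm long lying on the table beyond the trough; origin near its middle.

How it is judged:
On the way:
1. the trough is tipped well over (more than 0.25 rad) towards the pan that was empty (((y of pan_b in the frame of stand above 0 m and value of joint trough above 0.25 rad) or (y of pan_b in the frame of stand below 0 m and value of joint trough below -0.25 rad))), for 0.1 s.
At the end, for the whole second after the job is handed in: All five chestnuts from the trough lie in the pan that was empty at the start (centres within its walls and below its rim), the four others still lie in the other pan, and the trough is level again to within 0.08 rad (x of nut1_centre in the frame of pan_b between -0.081 and 0.081 m and y of nut1_centre in the frame of pan_b between -0.088 and 0.088 m and z of each of nut1_centre, nut2_centre, nut3_centre, nut4_centre, nut5_centre in the frame of pan_b below 0.062 m and x of nut2_centre in the frame of pan_b between -0.081 and 0.081 m and y of nut2_centre in the frame of pan_b between -0.088 and 0.088 m and x of nut3_centre in the frame of pan_b between -0.081 and 0.081 m and y of nut3_centre in the frame of pan_b between -0.088 and 0.088 m and x of nut4_centre in the frame of pan_b between -0.081 and 0.081 m and y of nut4_centre in the frame of pan_b between -0.088 and 0.088 m and x of nut5_centre in the frame of pan_b between -0.081 and 0.081 m and y of nut5_centre in the frame of pan_b between -0.088 and 0.088 m and x of ready1_centre in the frame of pan_a between -0.081 and 0.081 m and y of ready1_centre in the frame of pan_a between -0.088 and 0.088 m and z of each of ready1_centre, ready2_centre, ready3_centre, ready4_centre in the frame of pan_a below 0.062 m and x of ready2_centre in the frame of pan_a between -0.081 and 0.081 m and y of ready2_centre in the frame of pan_a between -0.088 and 0.088 m and x of ready3_centre in the frame of pan_a between -0.081 and 0.081 m and y of ready3_centre in the frame of pan_a between -0.088 and 0.088 m and x of ready4_centre in the frame of pan_a between -0.081 and 0.081 m and y of ready4_centre in the frame of pan_a between -0.088 and 0.088 m and value of joint trough between -0.08 and 0.08 rad); the robot touches nothing.
It fails at once if the sauce is shifted by more than 30 mm (distance of sauce from where it was at the start of the episode above 0.03 m).
It fails at once if the twine is shifted by more than 30 mm (distance of twine from where it was at the start of the episode above 0.03 m).
It fails at once if the mug is shifted by more than 30 mm (distance of mug from where it was at the start of the episode above 0.03 m).
It fails at once if the dish is shifted by more than 30 mm (distance of dish from where it was at the start of the episode above 0.03 m).
It fails at once if the spoon is shifted by more than 30 mm (distance of spoon from where it was at the start of the episode above 0.03 m).
It also fails if it takes over 32 s, if anything falls off the work surface, if the arm or the gripper's body presses on something with over 40 N, if the wrist force passes 120 N, or if a joint passes its speed limit or range.

## Working session

There is one attempt and no reset: what is moved stays moved. The work goes in short steps, Python scripts to look and compute and a tool call to move; the robot and the scene stay as the last step left them, time stands still between calls to the robot, and variables do not carry over. Pictures are saved under pics/ and viewed, about 8 in all and at most 12, crops included, and the job is handed in when it is done.

Besides the shell and the picture viewer there is one more tool, called after "Emit:" as name([rows], argument=value, ...), one row to a line, values as JSON. arm_command: Moves the arm, as the interface text tells. Its arguments: {"type":"object","properties":{"moves":{"type":"array","items":{"type":"array"}}},"required":["moves"]}

```bash
mkdir -p pics; python3 - <<'E'
from plant import arm, vision
import cv2
s=arm.read_state(); print({k:s[k] for k in('time','position','tcp_rot','ft_force','grip_width')})
for n in("scene","top"):
    f=vision.grab_frame(n); cv2.imwrite(f"pics/{n}0.png",f["pixels"][:,:,::-1]); print(n,f["fovy"],f["cx"],f["cy"],f["R"],f["t"])
E
```

```text
{'time': 0.0, 'position': array([0.2558083 , 0.62445428, 0.25256382]), 'tcp_rot': array([-1.31394296e-04,  1.93177471e-01,  9.81163656e-01, -5.73049307e-04]), 'ft_force': array([0.27147753, 0.92375163, 0.65717426]), 'grip_width': 1.0011459157897027}
scene 43.17779248988248 318.5774481988985 200.79167040332268 [[-0.35773636  0.93375639 -0.01112223]
 [ 0.67392502  0.24990969 -0.69524831]
 [-0.646413   -0.25621114 -0.71868357]] [ 0.22876634 -0.27366779  2.13493244]
top 48.468244927225136 330.9712504930065 189.0916935247132 [[ 0.0159091  -0.99969254 -0.01901933]
 [-0.99759256 -0.01458585 -0.06779629]
 [ 0.06749803  0.02005212 -0.99751788]] [-0.00199165  0.56492148  1.43002604]
```

View pics/scene0.png

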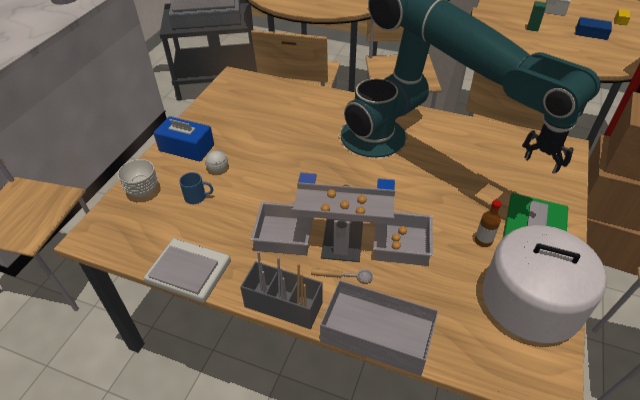

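View pics/top0.png

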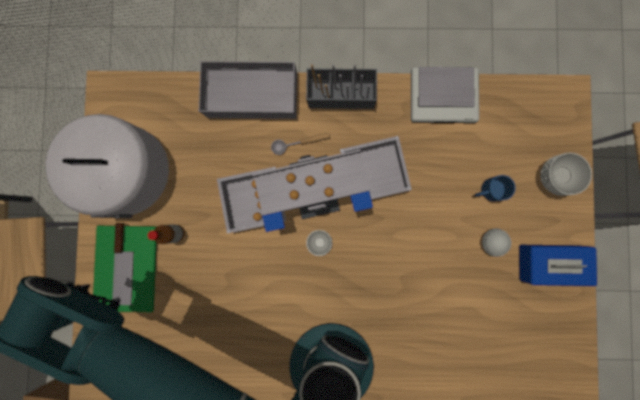

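The scene view (from the far side) shows five chestnuts in the trough around (345,202). Four more lie in the pan at (398,238), which is the robot's left. The pan at (283,228) is empty. In the top view the loaded pan is at (255,200) on the left (+y) and the empty one is on the right, so the pad to press is the right one: top (362,202), scene (307,178). The white dish is at top (319,242). Next I triangulate both pads.

```bash
cat > h.py <<'E'
import numpy as np, cv2
from plant import arm, vision
def ray(f,uv):
    F=200/np.tan(np.radians(f["fovy"]/2)); R=np.array(f["R"])
    d=R.T@np.array([(uv[0]-f["cx"])/F,(uv[1]-f["cy"])/F,1]); return -R.T@np.array(f["t"]),d/np.linalg.norm(d)
def plane(f,uv,z):
    c,d=ray(f,uv); return c+d*(z-c[2])/d[2]
def tri(f,u,g,v):
    a,d=ray(f,u); b,e=ray(g,v); s=np.linalg.lstsq(np.c_[d,-e],b-a,rcond=None)[0]
    p,q=a+s[0]*d,b+s[1]*e; return (p+q)/2,np.linalg.norm(p-q)
def blobs(f,lo,hi,box,amin):
    m=cv2.inRange(cv2.cvtColor(f["pixels"],cv2.COLOR_RGB2HSV),lo,hi); k=np.zeros_like(m); x0,y0,x1,y1=box; k[y0:y1,x0:x1]=255
    n,_,st,ce=cv2.connectedComponentsWithStats(m&k)
    return [(ce[i].round(1),st[i].tolist()) for i in range(1,n) if st[i][4]>=amin]
BL=((105,130,60),(128,255,255)); BR=((5,100,80),(20,255,255))
E
python3 - <<'E'
from h import *
S=vision.grab_frame("scene");T=vision.grab_frame("top")
bs=blobs(S,*BL,(285,160,410,200),15);bt=blobs(T,*BL,(250,180,390,240),30)
print(bs,bt)
for n,a in (("S",S),("T",T)):
    cv2.imwrite(f"pics/c{n}.png",cv2.resize(a["pixels"][150:270,230:450] if n=="S" else a["pixels"][130:260,210:430],None,fx=3.5,fy=3.5,interpolation=cv2.INTER_CUBIC)[:,:,::-1])
bs.sort(key=lambda b:b[0][0]);bt.sort(key=lambda b:-b[0][0])
for s,t in zip(bs,bt): print(tri(S,s[0],T,t[0]),"top@.195",plane(T,t[0],.195),"sc@.195",plane(S,s[0],.195))
print("dish",plane(T,(319,242),.03))
E
```

```text
[(array([307.2, 178. ]), [299, 174, 17, 9, 126]), (array([385.6, 183.9]), [378, 179, 16, 11, 147])] [(array([361.3, 200.9]), [351, 192, 21, 19, 287]), (array([273.2, 221.1]), [263, 212, 21, 19, 287])]
(array([ 0.52059183, -0.08410362,  0.18996986]), np.float64(0.00043733136076317357)) top@.195 [ 0.52045585 -0.08406507  0.195     ] sc@.195 [ 0.52542554 -0.08178102  0.195     ]
(array([0.45868972, 0.1678907 , 0.1909835 ]), np.float64(0.001112813163493108)) top@.195 [0.45889505 0.16675961 0.195     ] sc@.195 [0.46255838 0.16920684 0.195     ]
dish [0.39323516 0.04216805 0.03      ]
```

View pics/cT.png

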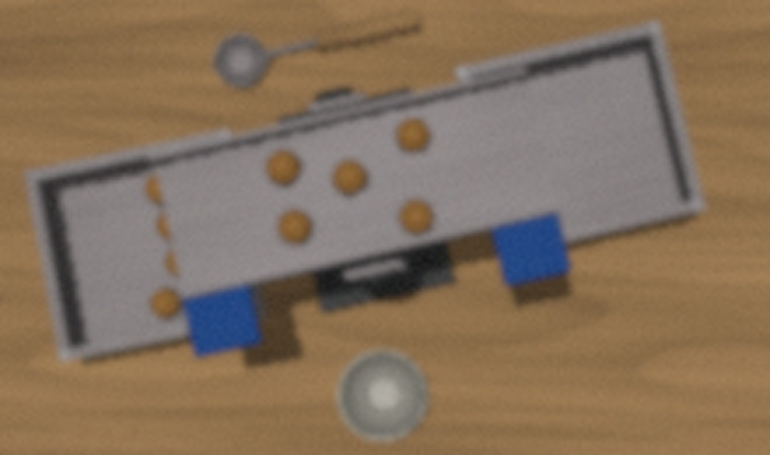

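View pics/cS.png

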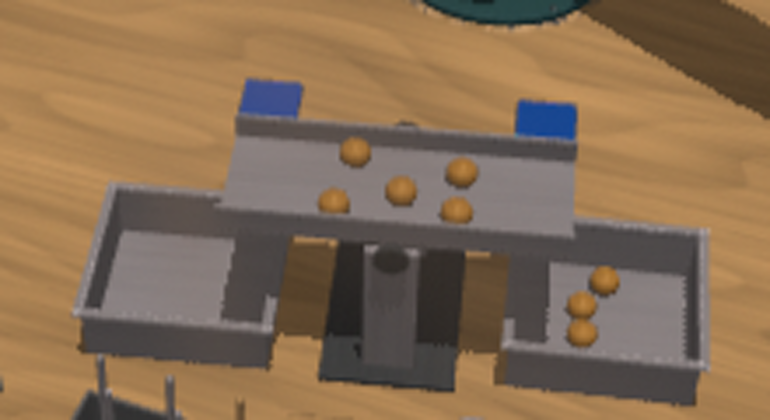

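The crops confirm it: the right pan is empty, four nuts lie in the left pan and five in the trough. The pads triangulate 260 mm apart, as they should, at z≈0.190 (text 0.195), and the ray gap is under 1.2 mm. The right pad is at (0.520, -0.084), with the stand yawed about 13.8°. I shut the gripper, rise, and travel above the scene.

Emit:
arm_command([
  [-1,[0,0,-0.25],0],
  [-1,[0,0,-0.5],0],
  [-1,[-0.3,-0.3,-0.5],0],
  [-1,[-0.6,-0.6,-0.5],0],
  [-1,[-0.9,-0.9,-0.5],0],
  [-1,[-1,-1,-0.5],0],
  [-1,[-1,-1,-0.5],0],
])

```text
time: 0.78
position: [0.3365, 0.4306, 0.3277]
tcp_rot: [-0.0, 0.193, 0.981, -0.0]
ft_force: [0.3, 2.2, 0.8]
grip_width: 0.004
```

Emit:
arm_command([
  [-1,[-0.2,-0.2,0],0],
  [-1,[-0.4,-0.4,0],0],
  [-1,[-0.6,-0.6,0],0],
  [-1,[-0.8,-0.8,0],0],
  [-1,[-1,-1,0],0],
  [-1,[-1,-1,0],0],
])

```text
time: 1.28
position: [0.42, 0.2304, 0.3281]
tcp_rot: [0.001, 0.195, 0.981, -0.001]
ft_force: [-0.9, 0.4, -0.4]
grip_width: 0.002
```

Emit:
arm_command([
  [-1,[-0.2,-0.2,0],0.04],
  [-1,[-0.4,-0.4,0],0.08],
  [-1,[-0.6,-0.6,0],0.12],
  [-1,[-0.8,-0.8,0],0.16],
  [-1,[-1,-1,0],0.2],
  [-1,[-1,-1,0],0.24],
  [-1,[-1,-1,0],0.28],
  [-1,[-1,-1,0],0.3],
  [-1,[-1,-1,0],0.3],
])

```text
time: 2.03
position: [0.5014, 0.0342, 0.3283]
tcp_rot: [0.001, 0.621, 0.784, -0.001]
ft_force: [0.2, -0.2, -0.8]
grip_width: 0.003
```

```bash
cat >> h.py <<'E'
from scipy.spatial.transform import Rotation
def delta(target,yaw_y):
    s=arm.read_state(); q=s["tcp_rot"]; R=Rotation.from_quat([q[1],q[2],q[3],q[0]]).as_matrix()
    print("t",s["time"],"p",s["position"].round(4),"w",s["grip_width"],"F",s["ft_force"].round(1))
    a=np.degrees(np.arctan2(R[1,1],R[0,1])); da=(yaw_y-a+90)%180-90
    print("tool z",R[:,2].round(3),"yaw y",a,"shift",(R.T@(np.array(target)-s["position"])/.15).round(3),"turn",-da/180)
E
python3 -c "
from h import *
delta((.520,-.084,.26),13.8)"
```

```text
t 2.0333 p [0.5014 0.0342 0.3283] w 0.0034893704848786536 F [ 0.2 -0.2 -0.8]
tool z [ 0.    -0.002 -1.   ] yaw y 13.274555513524788 shift [-0.795 -0.06   0.457] turn -0.0029191360359733824
```

Emit:
arm_command([
  [-1,[-0.25,-0.02,0],0],
  [-1,[-0.5,-0.04,0],0],
  [-1,[-0.8,-0.06,0.1],0],
  [-1,[-0.8,-0.06,0.3],0],
  [-1,[-0.8,-0.06,0.5],0],
  [-1,[-0.8,-0.06,0.5],0],
  [-1,[-0.8,-0.06,0.5],0],
])

```text
time: 2.62
position: [0.5198, -0.0844, 0.253]
tcp_rot: [-0.0, 0.62, 0.785, -0.001]
ft_force: [0.8, 1.0, 1.8]
grip_width: -0.001
```

```bash
python3 - <<'E'
from h import *
delta((.520,-.084,.212),13.8)
S=vision.grab_frame("scene")["pixels"][110:270,230:450];T=vision.grab_frame("top")["pixels"][130:290,230:450]
cv2.imwrite("pics/pre.png",cv2.resize(np.vstack([S,T]),None,fx=1.85,fy=1.85)[:,:,::-1])
E
```

```text
t 2.6167 p [ 0.5198 -0.0844  0.253 ] w -0.001335849181087566 F [0.8 1.  1.8]
tool z [-0.002 -0.001 -1.   ] yaw y 13.401329782480099 shift [0.002 0.002 0.273] turn -0.0022148345417772612
```

View pics/pre.png

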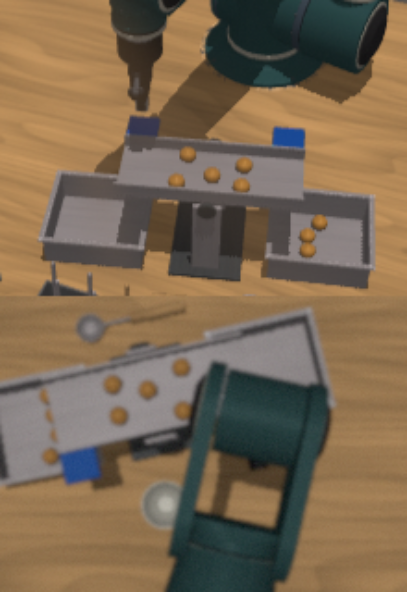

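The shut fingers stand right above the right pad (upper crop, near (140,105)). I press down in stages.

Emit:
arm_command([
  [-1,[0,0,0.1],0],
  [-1,[0,0,0.2],0],
  [-1,[0,0,0.27],0],
  [-1,[0,0,0.32],0],
  [-1,[0,0,0.37],0],
  [-1,[0,0,0.37],0],
])

```text
time: 3.22
position: [0.5205, -0.0843, 0.1986]
tcp_rot: [0.001, 0.62, 0.785, -0.0]
ft_force: [0.5, -0.5, 2.2]
grip_width: 0.003
```

Emit:
arm_command([
  [-1,[0,0,0.04],0],
  [-1,[0,0,0.08],0],
  [-1,[0,0,0.12],0],
  [-1,[0,0,0.16],0],
  [-1,[0,0,0.2],0],
  [-1,[0,0,0.24],0],
  [-1,[0,0,0.28],0],
  [-1,[0,0,0.3],0],
  [-1,[0,0,0.3],0],
])

```text
time: 3.97
position: [0.5208, -0.0843, 0.1536]
tcp_rot: [0.001, 0.62, 0.785, -0.0]
ft_force: [1.0, -0.8, 6.9]
grip_width: 0.004
```

```bash
python3 - <<'E'
from h import *
delta((.520,-.084,.15),13.8)
S=vision.grab_frame("scene")["pixels"][110:270,230:450]
cv2.imwrite("pics/press.png",cv2.resize(S,None,fx=2.5,fy=2.5)[:,:,::-1])
E
```

```text
t 3.9667 p [ 0.5208 -0.0843  0.1536] w 0.0039027842264276313 F [ 1.  -0.8  6.9]
tool z [ 0.002 -0.001 -1.   ] yaw y 13.399365752184867 shift [ 0.003 -0.005  0.024] turn -0.0022257458211951886
```

View pics/press.png

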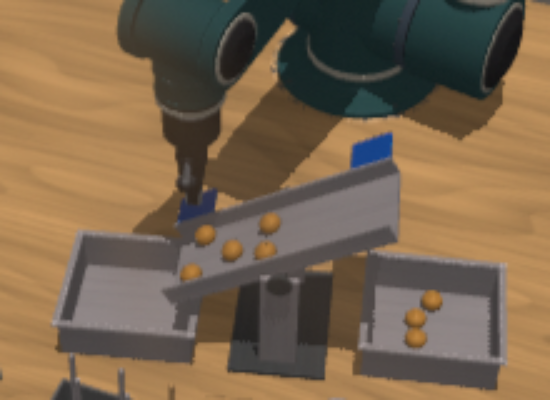

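The trough is tipped to about 0.45 rad (7 N) and the nuts are sliding right. I press 7 mm more and hold.

Emit:
arm_command([
  [-1,[0,0,0.03],0],
  [-1,[0,0,0.05],0],
  [-1,[0,0,0.05],0],
  [-1,[0,0,0.05],0],
  [-1,[0,0,0.05],0],
  [-1,[0,0,0.05],0],
  [-1,[0,0,0.05],0],
  [-1,[0,0,0.05],0],
  [-1,[0,0,0.05],0],
  [-1,[0,0,0.05],0],
  [-1,[0,0,0.05],0],
  [-1,[0,0,0.05],0],
])

```text
time: 5.02
position: [0.5213, -0.0844, 0.1472]
tcp_rot: [0.002, 0.62, 0.785, 0.0]
ft_force: [0.4, -1.2, 8.7]
grip_width: -0.002
```

Emit:
arm_command([
  [-1,[0,0,0],0],
  [-1,[0,0,0],0],
  [-1,[0,0,0],0],
  [-1,[0,0,0],0],
  [-1,[0,0,0],0],
  [-1,[0,0,0],0],
  [-1,[0,0,0],0],
  [-1,[0,0,0],0],
  [-1,[0,0,0],0],
  [-1,[0,0,0],0],
  [-1,[0,0,0],0],
  [-1,[0,0,0],0],
])

```text
time: 6.02
position: [0.5215, -0.0846, 0.1479]
tcp_rot: [0.002, 0.62, 0.785, 0.0]
ft_force: [-1.2, -1.7, 8.4]
grip_width: 0.001
```

```bash
python3 - <<'E'
from h import *
delta((.520,-.084,.25),13.8)
S=vision.grab_frame("scene")["pixels"][110:270,230:450]
cv2.imwrite("pics/press2.png",cv2.resize(S,None,fx=2.5,fy=2.5)[:,:,::-1])
E
```

```text
t 6.0167 p [ 0.5215 -0.0846  0.1479] w 0.0005927108884899512 F [-1.2 -1.7  8.4]
tool z [ 0.004 -0.002 -1.   ] yaw y 13.390177604208935 shift [ 0.004 -0.006 -0.681] turn -0.0022767910877281535
```

View pics/press2.png

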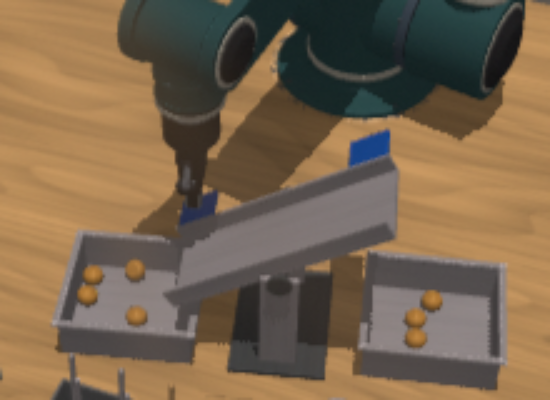

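The trough is empty. Four nuts show in the right pan, and the fifth is probably hidden under the trough end. I release it gently, rise, and move aside to free the view.

Emit:
arm_command([
  [-1,[0,0,-0.05],0],
  [-1,[0,0,-0.1],0],
  [-1,[0,0,-0.15],0],
  [-1,[0,0,-0.2],0],
  [-1,[0,0,-0.25],0],
  [-1,[0,0,-0.3],0],
  [-1,[0,0,-0.35],0],
  [-1,[0,0,-0.4],0],
  [-1,[0,0,-0.45],0],
  [-1,[0,0,-0.55],0],
  [-1,[0,0,-0.75],0],
  [-1,[0,0,-1],0],
])

```text
time: 7.07
position: [0.5201, -0.084, 0.297]
tcp_rot: [0.0, 0.62, 0.785, -0.0]
ft_force: [-0.2, -1.0, -0.4]
grip_width: -0.002
```

Emit:
arm_command([
  [-1,[-0.2,-0.1,-0.2],0],
  [-1,[-0.4,-0.3,-0.2],0],
  [-1,[-0.6,-0.5,-0.2],0],
  [-1,[-0.8,-0.7,-0.2],0],
  [-1,[-1,-0.7,-0.2],0],
  [-1,[-1,-0.7,-0.2],0],
  [-1,[-1,-0.7,-0.2],0],
])

```text
time: 7.65
position: [0.4523, -0.2553, 0.327]
tcp_rot: [-0.0, 0.621, 0.784, -0.0]
ft_force: [-0.2, 0.5, -0.3]
grip_width: -0.005
```

Emit:
arm_command([
  [-1,[-0.2,0,0],0],
  [-1,[-0.4,0,0],0],
  [-1,[-0.6,0,0],0],
  [-1,[-0.8,0,0],0],
  [-1,[-1,0,0],0],
  [-1,[-1,0,0],0],
  [-1,[-1,0,0],0],
])

```text
time: 8.23
position: [0.4872, -0.4012, 0.3262]
tcp_rot: [-0.001, 0.621, 0.784, -0.0]
ft_force: [0.1, 1.1, -0.3]
grip_width: 0.002
```

```bash
python3 - <<'E'
from h import *
delta((.520,-.084,.25),13.8)
S=vision.grab_frame("scene");T=vision.grab_frame("top")
bs=blobs(S,*BL,(285,160,410,200),15);bt=blobs(T,*BL,(250,180,390,240),30)
print([b[0] for b in bs],[b[0] for b in bt])
cv2.imwrite("pics/end.png",cv2.resize(np.vstack([S["pixels"][110:290,80:520],T["pixels"][110:290,150:590]]),None,fx=1.6,fy=1.6)[:,:,::-1])
E
```

```text
t 8.2333 p [ 0.4872 -0.4012  0.3262] w 0.0017789863831967267 F [ 0.1  1.1 -0.3]
tool z [-0.002  0.001 -1.   ] yaw y 13.24676846795779 shift [2.008 0.698 0.51 ] turn -0.0030735085113456585
[array([306.9, 178.3]), array([385.5, 183.5])] [array([361.4, 201. ]), array([273.3, 221.1])]
```

View pics/end.png

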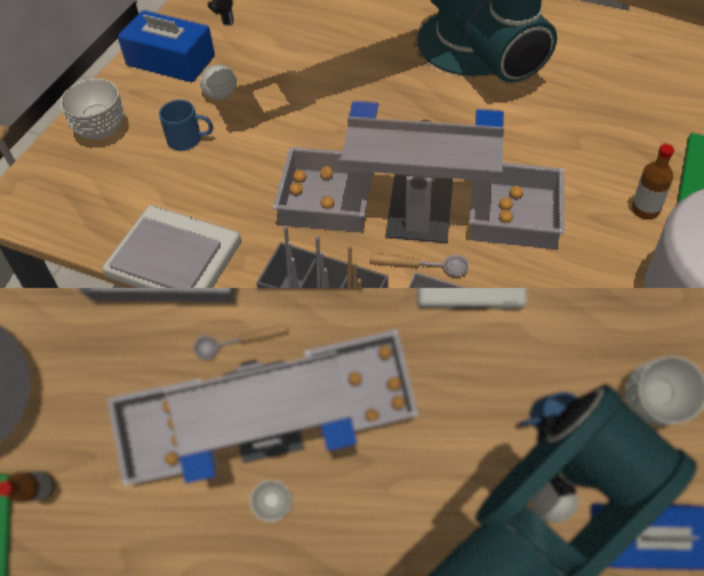

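Both pads are back at their starting pixels, so the trough is level. The top view shows five nuts at the right pan, four still in the left pan, and nothing shifted. One nut, at crop (355,378), sits by the trough's end, so I check its position and height.

```bash
python3 - <<'E'
from h import *
S=vision.grab_frame("scene");T=vision.grab_frame("top")
bs=[b for b in blobs(S,*BR,(248,195,330,255),8)if b[1][4]<90]; print("scene",[(b[0].tolist(),b[1][4]) for b in bs])
R=np.array(S["R"]);F=200/np.tan(np.radians(S["fovy"]/2))
o=(np.array([.5206,-.0841])+np.array([.4588,.1675]))/2; ex=np.array([.971,.2385]);ey=np.array([-.2385,.971]); o=o+.088*ex
for b in (blobs(T,*BR,(365,130,415,215),8)):
    for z in (.014,.181):
        p=plane(T,b[0],z);c=R@p+S["t"];q=p[:2]-o
        print(b[0],b[1][4],z,"stand xy",(q@ex).round(3),(q@ey).round(3),"scene px",(c[:2]/c[2]*F+[S["cx"],S["cy"]]).round(1))
cv2.imwrite("pics/fin.png",cv2.resize(S["pixels"][180:260,245:355],None,fx=6,fy=6,interpolation=cv2.INTER_CUBIC)[:,:,::-1])
E
```

```text
scene [([283.6, 217.5], 51), ([284.2, 236.0], 48), ([273.3, 253.3], 75)]
[396.6 175.1] 1723 0.014 stand xy -0.026 -0.271 scene px [266.2 223.1]
[396.6 175.1] 1723 0.181 stand xy -0.038 -0.247 scene px [269.9 187.6]
[390.3 149.7] 49 0.014 stand xy 0.06 -0.271 scene px [261.4 242. ]
[390.3 149.7] 49 0.181 stand xy 0.038 -0.246 scene px [265.5 204.2]
[371.5 166. ] 42 0.014 stand xy 0.021 -0.198 scene px [284.3 235.3]
[371.5 166. ] 42 0.181 stand xy 0.004 -0.182 scene px [287.1 198.3]
[396.2 169.4] 51 0.014 stand xy -0.008 -0.274 scene px [264.3 227. ]
[396.2 169.4] 51 0.181 stand xy -0.021 -0.249 scene px [268.1 191. ]
[398.7 181. ] 50 0.014 stand xy -0.047 -0.274 scene px [266.7 218.8]
[398.7 181. ] 50 0.181 stand xy -0.056 -0.249 scene px [270.4 183.8]
[381.9 188.9] 37 0.014 stand xy -0.06 -0.214 scene px [283.8 217.6]
[381.9 188.9] 37 0.181 stand xy -0.067 -0.196 scene px [286.5 182.7]
```

View pics/fin.png

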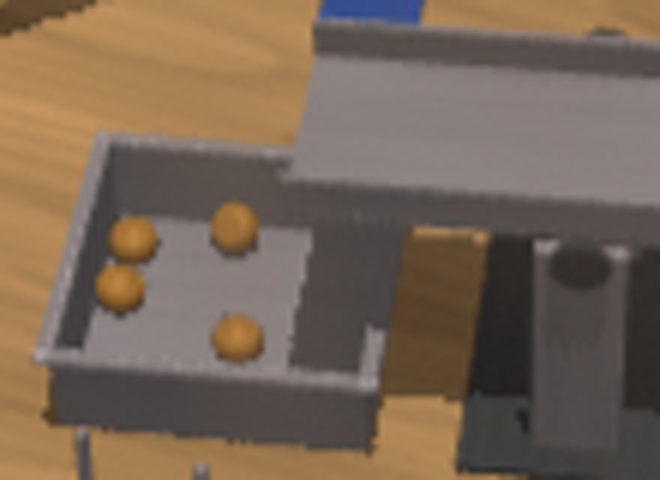

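Four of the nuts seen from the top project at floor height onto the nuts in the scene view (e.g. 284,236). The fifth is at stand (0.060, -0.271), so it projects to (261,242), behind the pan's near wall; the pan interior allows that. All five are in the pan, so I hand in.

```bash
python3 -c "
from plant import workorder
print(workorder.hand_in())"
```

```text
the job is handed in; nothing more can be done
None
```

I pressed the right blue pad with the shut fingers, tipping the trough to roughly 0.5 rad (8.5 N) towards the empty right pan for about 2 s. I then let it come back level, moved the arm clear and handed in at about 8.5 s.

**Last checks:**
- **Chestnuts from the trough:** the top view shows all five in the right pan, inside its walls when placed at floor height. Four are confirmed on the pan floor in the scene view. The fifth is hidden there by the pan's near wall, so its position rests on the top view only.
- **Trough:** empty, with both pads back within 0.5 pixel of where they started, so it is level.
- **Other pan:** its four chestnuts look undisturbed.
- **Things standing around:** the bottle, dish and spoon look unmoved in both views. The arm partly hid the mug and twine from above at the end, so those were seen clearly only in the scene view, where they look unmoved.
- **Robot:** touching nothing.

**Disagreement:** the pads measured at z 0.190 m, 5 mm below the 0.195 m in the text. I didn't settle why, and it did not affect the press.

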